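# Offer up a lid batten's hinge to its stone crate

## Robot

A 6-joint arm with a two-finger parallel gripper is mounted at the origin on the work surface. World frame = base frame: x ahead of the robot, y to its left, z up, the work surface at z = 0. Lengths are in m, angles in degrees, forces in N, time in s.
With the tool pointing down it reaches from about 0.4 to 0.825 m from the base axis. Payload 7 kg.
Tool frame: the origin (TCP) lies at the centre of the arm's flange, where the gripper is bolted on; the fingertips stand 178 mm ahead of it and the grasp point (between the pads) lies 159 mm ahead of it; x points along the fingers, y is the direction in which the jaws open and shut, and the axes are right-handed (so a half turn about x gives the same grasp; the last joint's range is limited). The gripper opens to 88 mm and grips with 3 to 60 N. Pads are 19 mm wide; open, the fingers measure 130 mm over their backs; the gripper's body (78 mm by 193 mm) begins 47 mm behind the grasp point.
Start: joints at [82.855, 20.546, 0.682, 0, -70.136, -16.507], TCP at [0.271, 0.618, 0.405] pointing down, gripper open.
Joint ranges: [-176.03, 176.03], [-82.01, 121.73], [-58.28, 71.71], [-173.87, 95.51], [-174.79, -0.11], [-173.66, 173.66]. Speed limits (degrees/s): [136.94, 136.94, 172.46, 180, 180, 180].

## Interface

Orientations are given as [roll, pitch, yaw] about the fixed x, y, z axes, in that order (R = Rz(yaw) Ry(pitch) Rx(roll)).
In Python, from plant import ctrl gives the robot as it stands. The module is installed in compiled form; this text tells all that it offers.
- The arm moves only by the shell command python3 -m inch 'ROWS'. ROWS is JSON, one flat list of numbers, 7 for each row, row after row: the shift along the tool's x, y, z in m, then the turn, a rotation vector about the tool's x, y, z in degrees, then the finger opening in m, from 0 to 0.0876. In form: [dx, dy, dz, rx, ry, rz, hand, dx, dy, dz, rx, ry, rz, hand, ...]. A call has 1 to 20 rows; each row shifts and turns the pose as measured when the row begins, along the tool's axes as they then stand; what a row does not reach is not made up. A row lasts 1/8 s, in which the tool goes at most 62.5 mm and 10.7 degrees, less where a joint would pass 70% of its speed; a pose out of reach is approached as far as the arm can. A call with a gripper value outside its range is refused whole. The fingers move at their own pace and stop on an object; the grip force is fixed at half the most. Time passes only in rows, so rows that do not move let the fingers close. It gives the time, the measured TCP pose, the force and the opening at its end, in the units of the state.
- ctrl.get_obs(): the state, without advancing time (a new reading comes with each control period).
- ctrl.snapshot(name): name is "side" or "top"; returns a dict with "color" (480x640x3 uint8, red, green, blue), "depth" (480x640 float32, m along the optical axis (not along the pixel's ray), 0 where there is no reading), "K" (3x3 intrinsics, pixels), "position" and "attitude" of the camera in the world. Camera axes: x right, y up, looking along -z (the intrinsics and any distortion apply to the point x, -y, -z); pixel columns grow to the right and rows downward; lengths in m; the calibration is good to about 2 mm. A picture is of the moment at which its call begins.
- ctrl.close_job(): hands the job in, once; it reports no verdict.
The state is a dict: "clock": time; "joint_pos": joint angles; "qvel": joint speeds; "tau": joint torques, N m; "tool_pos": TCP position; "orientation": TCP orientation; "force": force on the tool from outside, world axes, zero at the start; "moment": the same for the moment, N m; "opening": finger opening in m.
Only numpy, scipy, OpenCV 4.12 (cv2) and the standard library are available. Lean on these libraries where they do the work, as an engineer would, in place of code of your own. Each camera call takes 0.05 s, during which the arm holds its last target.

## Task

The lid batten with the single middle hinge knuckle belongs to the crate that holds the carved stone. Pick that batten up and, with its hinge leaf on top and the batten level, ease its knuckle down between the two knuckles on the crate's jamb block, without forcing it, so that the holes line up for a pin to pass straight through. Finish while still holding it there, steady in the gripper and carried by nothing else, ready for a colleague to push the pin in; leave everything else on the table where it is.

Things in the scene. Friction and masses are not known exactly. Their poses are not given: they have to be found in the camera images.
- batten: Matching lid batten, loose, lying flat left or right of the crate, knuckle end roughly away from the robot. Pale wood bar 150 (x) x 50 (y) x 30 thick, origin under the wood's centre, z up. Steel leaf plate 46 x 50 x 3 screwed on top at the +x end, with ONE knuckle in mid-width. 0.2 to 0.35 kg, centre of mass some 17 mm ahead (+x) of the origin. Grip it across the 50 mm width.
- leaf_bore (a point): Bore centre of the batten's knuckle: steel tube along y, 20 mm outside, 11 mm bore, 17 mm long. It lies 88 mm ahead (+x) of the batten's origin (13 mm past the wood's end), 31.5 mm above its underside. Axes as the batten's.
- crate: Fixed plywood crate with a carved stone in it, 200 (x) x 180 x 80 high. A wooden jamb block, 90 wide, 45 thick, 90 high, stands at its near side, its front face 13 mm behind the hinge bore; a steel leaf with TWO knuckles lies on top and overhangs that face. Origin on the table straight below the hinge bore's centre; x points level from the bore into the crate (roughly away from the robot), z up.
- jamb_bore (a point): Where the batten's bore centre belongs: on the axis of the crate's two knuckles, midway, 91.5 mm above the table. Each is 20 mm outside, 11 mm bore, 14 long; the gap between is 22 mm, open above, below and in front. Axes as the crate's, y along the bore. Laid open flat, the batten sticks out level to -x, its axes parallel to these, its underside 60 mm above the table.
- spare: The other batten, not wanted: same bar, but its leaf has two outer knuckles with a gap between them (like the crate's own), so it does not fit. Lies on the opposite side of the crate from the matching one. Origin as for the batten.
- pin: Loose steel hinge pin, 7 mm diameter, 75 long, with a small square head, lying on the table in front of the crate. Origin under its middle.
- driver: Black screwdriver lying on the table in front of the crate, pointing roughly along x, about 200 long.
- shard: Small stone fragment 55 x 40 x 34 mm lying in front of the crate. Origin under its middle.
- tape: Roll of paper tape lying flat, 76 mm diameter, 24 high, on the right beyond the right batten.
- jar: White closed tub 72 mm diameter, 55 high, on the left beyond the left batten.
There are look-alikes about, which are no part of the job. What is shaped like the batten but turquoise or yellow is not meant.

How it is judged (in metres and radians):
On the way, in this order (a step that is already met when the one before it is completed fails the run):
1. the matching batten is lifted off the table in the gripper (height (world z) of batten above 0.03 m and contact force between the fingers and batten above 1 N), for 0.2 s.
2. its knuckle hole is lined up with the crate's (distance between leaf_bore and jamb_bore below 0.004 m and angle between the y axis of leaf_bore and the y axis of jamb_bore, either way round below 0.07 rad), for 0.3 s.
At the end, for the whole second after the job is handed in: Batten held in the fingers, still (under 20 mm/s), level within 0.12 rad, leaf on top; its bore centre within 4 mm of the centre of the crate's bore, bore axes within 0.07 rad; under 8 N on the crate, clear of the table (all of step 2 and angle between batten's own z axis and vertical below 0.12 rad and contact force between the fingers and batten above 1 N and contact force between batten and crate below 8 N and contact force between batten and table below 0.1 N and linear speed of batten below 0.02 m/s); the arm keeps its last pose, push and grip.
It fails at once if the batten is forced against the crate (over 35 N) (contact force between batten and crate above 35 N).
It fails at once if the spare batten is moved more than 20 mm (distance of spare from where it was at the start of the episode above 0.02 m).
It fails at once if another thing on the table is moved more than 30 mm (distance of any of pin, driver, shard, tape, jar from where it was at the start of the episode above 0.03 m).
It also fails if it takes over 45 s, if anything falls off the work surface, if the arm or the gripper's body presses on something with over 40 N, if the wrist force passes 120 N, or if a joint passes its speed limit or range.

## Working session

There is one attempt and no reset: what is moved stays moved. The work goes in short steps, Python scripts to look and compute and a shell command to move; the robot and the scene stay as the last step left them, time stands still between calls to the robot, and variables do not carry over. Pictures are saved under pics/ and viewed, and the job is handed in when it is done.

```bash
mkdir -p pics; ls; cat > h.py <<'E'
import numpy as np,cv2,json
from plant import ctrl
from scipy.spatial.transform import Rotation as R
def snap(n,f=None):
    s=ctrl.snapshot(n)
    if f: cv2.imwrite('pics/'+f+'.png',s['color'][:,:,::-1]); np.savez('pics/'+f+'.npz',**{k:np.asarray(v) for k,v in s.items()})
    return s
E
python3 - <<'E'
from h import *
for n in('top','side'):
    s=snap(n,n+'0'); print({k:(v if k not in('color','depth') else v.shape) for k,v in s.items()})
print(ctrl.get_obs())
E
```

```text
pics
{'color': (480, 640, 3), 'depth': (480, 640), 'K': array([[519.91239347,   0.        , 323.03312383],
       [  0.        , 519.91239347, 238.59532008],
       [  0.        ,   0.        ,   1.        ]]), 'position': array([0.18997349, 0.02096196, 1.20889197]), 'attitude': array([ 1.18754004e+01,  1.59532960e-02, -9.08066536e+01])}
{'color': (480, 640, 3), 'depth': (480, 640), 'K': array([[460.14990434,   0.        , 319.54929812],
       [  0.        , 460.14990434, 243.13787151],
       [  0.        ,   0.        ,   1.        ]]), 'position': array([0.29348459, 0.5959945 , 0.81307193]), 'attitude': array([  39.89487826,    0.33680899, -169.60417861])}
{'clock': 0.1, 'joint_pos': array([ 8.28541970e+01,  2.05871142e+01,  6.39370500e-01, -1.79577694e-02,
       -7.01361803e+01, -1.65051519e+01]), 'qvel': array([-0.05697656, -0.12945452,  0.13522028,  0.07009918, -0.04208247,
        0.03189118]), 'tau': array([-2.43378447e-03, -5.84161448e+01,  2.93751973e+01,  7.01556087e+00,
        1.01839556e-02, -4.89221293e-05]), 'tool_pos': array([0.27073687, 0.61813679, 0.40382057]), 'orientation': array([  95.13260625,   89.91439429, -108.52446286]), 'force': array([-0.45550945,  0.15946595,  0.54775062]), 'moment': array([-0.02203875, -0.01835822, -0.00168965]), 'opening': 0.08761752445223994}
```

View pics/top0.png

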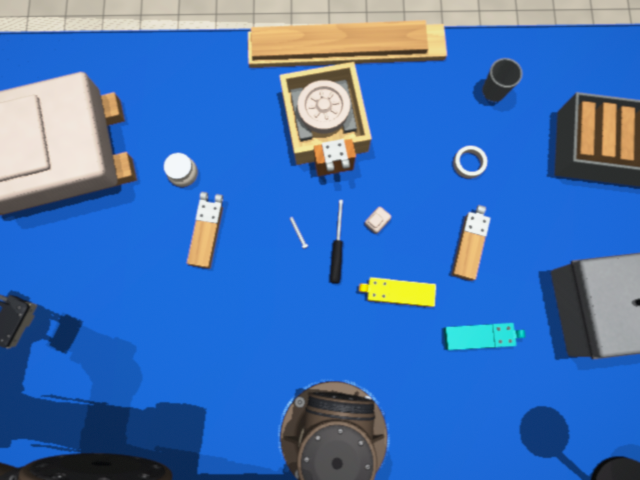

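View pics/side0.png

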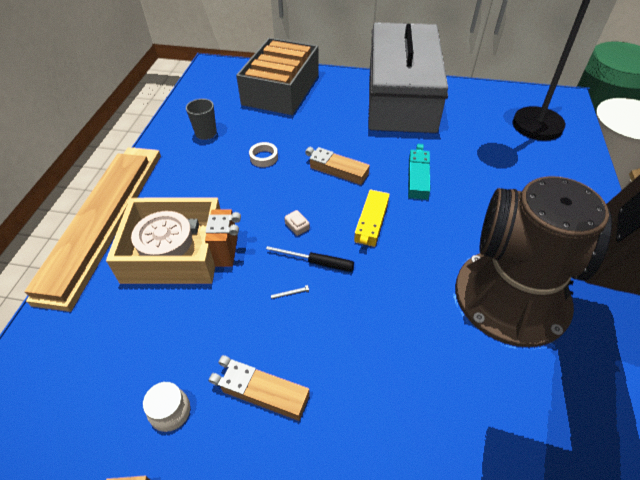

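The top picture shows four batten-shaped things:
- Left wood bar at (205,230), with two knuckles, so it is the spare.
- Right wood bar at (472,243), with apparently one knuckle at (481,210).
- Yellow bar at (402,292) and turquoise bar at (483,337), both excluded.

The crate's jamb leaf is at (335,153). I'll check the choice in close crops.

```bash
python3 - <<'E'
from h import *
a=cv2.imread('pics/top0.png')
c=lambda x,y,w,h,f:cv2.resize(a[y:y+h,x:x+w],None,fx=f,fy=f,interpolation=cv2.INTER_CUBIC)
l=c(440,195,60,95,6); r=c(300,125,70,95,6)
cv2.imwrite('pics/crop1.png',np.hstack([l,r]))
E
```

```text
(no output)
```

View pics/crop1.png

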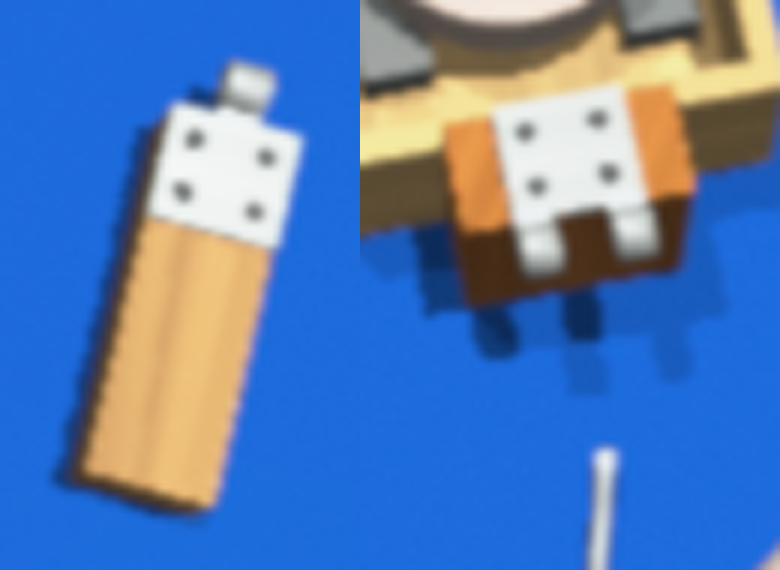

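The crop confirms it: the right bar has a single middle knuckle at crop (248,85), about px (481,209). The crate's leaf has two knuckles at crop (543,250) and (635,235). Next I'll measure both from pixels in the two cameras.

```bash
cat >> h.py <<'E'
def cam(s):
    return np.array(s['K']),np.array(s['position']),R.from_euler('xyz',s['attitude'],degrees=True).as_matrix()
def ray(s,u,v,z):
    K,p,M=cam(s); d=M@np.array([(u-K[0,2])/K[0,0],-(v-K[1,2])/K[1,1],-1]); return p+d*(z-p[2])/d[2]
def proj(s,P):
    K,p,M=cam(s); q=(np.atleast_2d(P)-p)@M; return np.c_[K[0,0]*q[:,0]/-q[:,2]+K[0,2],K[1,1]*-q[:,1]/-q[:,2]+K[1,2]]
def cloud(s):
    K,p,M=cam(s); v,u=np.mgrid[:480,:640]; d=np.array(s['depth']); 
    q=np.stack([(u-K[0,2])/K[0,0]*d,-(v-K[1,2])/K[1,1]*d,-d],-1); return q@M.T+p
def load(f): return dict(np.load('pics/'+f+'.npz'))
E
python3 - <<'E'
from h import *
t=load('top0'); C=cloud(t)
cc=lambda x,y,x0,y0:((x+.5)/6-.5+x0,(y+.5)/6-.5+y0)
for n,x,y,z in[('wBL',80,472,.03),('wBR',212,508,.03),('lTL',172,102,.033),('lTR',302,133,.033),('lBL',147,212,.033),('lBR',275,247,.033),('kn',248,85,.0415)]:
    u,v=cc(x,y,440,195); print(n,ray(t,u,v,z).round(4),C[int(v+.5),int(u+.5)].round(4))
for n,x,y,z in[('cTL',493,104,.093),('cTR',625,87,.093),('cBR',650,202,.093),('cBL',512,230,.093),('k1',543,240,.1015),('k2',633,225,.1015)]:
    u,v=cc(x-360,y,300,125); print(n,ray(t,u,v,z).round(4),C[int(v+.5),int(u+.5)].round(4))
# batten top cloud
for f in('top0','side0'):
    s=load(f);C=cloud(s)
    bx=(C[...,0]>.35)&(C[...,0]<.6)&(C[...,1]>-.5)&(C[...,1]<-.2)
    m=bx&(abs(C[...,2]-.031)<.008)
    P=C[m]; print(f,m.sum(),np.median(P[:,2]),cv2.minAreaRect((P[:,:2]*1000).astype(np.float32)))
    fl=bx&(abs(C[...,2])<.012); print('table',np.median(C[fl][:,2]),C[fl][:,2].std())
    b2=(C[...,0]>.5)&(C[...,0]<.75)&(abs(C[...,1])<.12)&(C[...,2]>.088)&(C[...,2]<.106); P=C[b2]; print(b2.sum(),np.median(P[:,2]),cv2.minAreaRect((P[:,:2]*1000).astype(np.float32)))
E
```

```text
wBL [ 0.3528 -0.2778  0.03  ] [ 0.3554 -0.2819  0.0147]
wBR [ 0.3383 -0.327   0.03  ] [ 0.3399 -0.3296  0.022 ]
lTL [ 0.4969 -0.3224  0.033 ] [ 0.5054 -0.3323 -0.0033]
lTR [ 0.4838 -0.372   0.033 ] [ 0.4904 -0.3818  0.004 ]
lBL [ 0.4532 -0.3096  0.033 ] [ 0.4542 -0.3109  0.0276]
lBR [ 0.4386 -0.3579  0.033 ] [ 0.439  -0.3583  0.0287]
kn [ 0.5011 -0.3498  0.0415] [ 0.5009 -0.3504  0.0399]
cTL [0.6501 0.0177 0.093 ] [0.6839 0.0169 0.0105]
cTR [ 0.6563 -0.0326  0.093 ] [ 0.6621 -0.0339  0.0796]
cBR [ 0.6099 -0.0411  0.093 ] [ 0.6148 -0.0419  0.0817]
cBL [0.5995 0.0112 0.093 ] [0.6029 0.011  0.0833]
k1 [ 5.923e-01 -2.000e-04  1.015e-01] [ 0.5914 -0.      0.1011]
k2 [ 0.5977 -0.034   0.1015] [ 0.5984 -0.0339  0.1003]
top0 1465 0.030246430999236962 ((473.4134216308594, -335.66400146484375), (68.56952667236328, 256.70965576171875), 80.46732330322266)
table -0.0005453117860690915 0.0024831239791302012
804 0.09217608255323162 ((619.628173828125, -13.054752349853516), (70.84765625, 89.23979949951172), 9.683614730834961)
side0 910 0.031151443706566806 ((473.64117431640625, -331.790771484375), (73.92633056640625, 256.5712585449219), 82.62455749511719)
table 0.0009008212720353903 0.0020339524414129113
824 0.09272978748343297 ((617.34423828125, -11.930957794189453), (69.14962005615234, 90.53448486328125), 10.055606842041016)
```

```bash
python3 - <<'E'
from h import *
a=cv2.imread('pics/side0.png')
c=lambda x,y,w,h,f:cv2.resize(a[y:y+h,x:x+w],None,fx=f,fy=f,interpolation=cv2.INTER_CUBIC)
l=c(300,140,75,50,8); r=c(195,195,60,50,8)
cv2.imwrite('pics/crop2.png',np.vstack([l,np.hstack([r,np.zeros((400,120,3),np.uint8)])])[:, :600])
E
```

```text
(no output)
```

View pics/crop2.png

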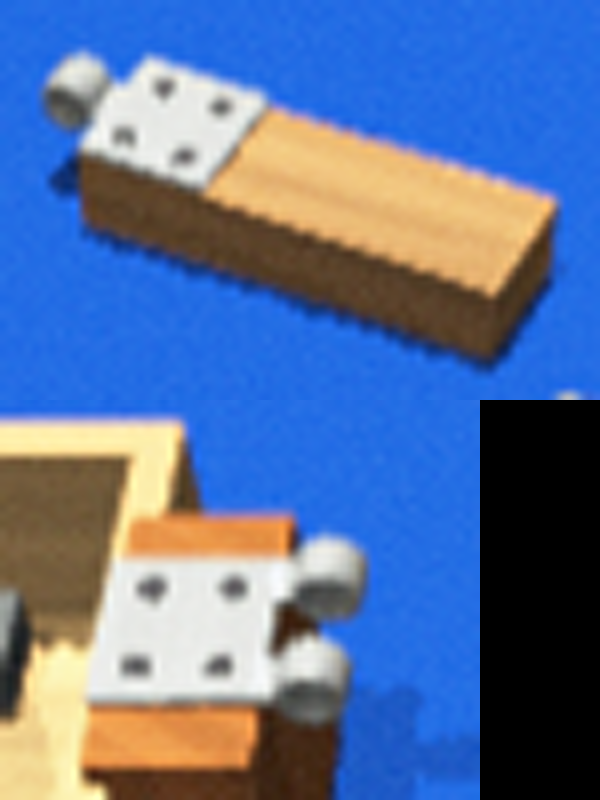

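```bash
cat > fit.py <<'E'
from h import *
from scipy.optimize import least_squares
def fit(obs,x0,planar=True):
    # obs: list (snap, u,v, local xyz[m])
    def res(x):
        r=[]
        for s,u,v,p in obs:
            c,sn=np.cos(x[2]),np.sin(x[2]); P=[x[0]+c*p[0]-sn*p[1],x[1]+sn*p[0]+c*p[1],p[2]]
            r.append(proj(s,P)[0]-[u,v])
        return np.ravel(r)
    o=least_squares(res,x0,loss='soft_l1'); return o.x,res(o.x).reshape(-1,2)
E
python3 - <<'E'
from fit import *
t=load('top0');s=load('side0')
T=lambda x,y,x0,y0,f:((x+.5)/f-.5+x0,(y+.5)/f-.5+y0)
b=[]
for x,y,p in[(80,472,(-75,25,30)),(212,508,(-75,-25,30)),(172,102,(75,25,33)),(302,133,(75,-25,33)),(147,212,(29,25,33)),(275,247,(29,-25,33))]:
    b.append((t,*T(x,y,440,195,6),np.array(p)/1000))
bs=[]
for x,y,p in[(150,55,(75,-25,33)),(80,152,(75,25,33)),(205,190,(29,25,33)),(268,95,(29,-25,33)),(495,297,(-75,25,30)),(557,200,(-75,-25,30)),(487,362,(-75,25,0)),(83,228,(75,25,0))]:
    bs.append((s,*T(x,y,300,140,8),np.array(p)/1000))
c=[];cs=[]
for x,y,p in[(493,104,(59,25,93)),(625,87,(59,-25,93)),(650,202,(13,-25,93)),(512,230,(13,25,93)),(459,233,(13,45,90)),(694,190,(13,-45,90))]:
    c.append((t,*T(x-360,y,300,125,6),np.array(p)/1000))
for x,y,p in[(122,557,(59,-25,93)),(280,557,(13,-25,93)),(88,700,(59,25,93)),(262,705,(13,25,93)),(293,517,(13,-45,90)),(247,753,(13,45,90))]:
    cs.append((s,*T(x,y-400,195,195,8),np.array(p)/1000))
for n,o,x0 in(('b top',b,(.42,-.33,-.3)),('b side',bs,(.42,-.33,-.3)),('b both',b+bs,(.42,-.33,-.3)),('c top',c,(.6,0,.1)),('c side',cs,(.6,0,.1)),('c both',c+cs,(.6,0,.1))):
    x,r=fit(o,x0); print(n,x[:2].round(4),np.degrees(x[2]).round(2)); print(r.round(1).tolist())
E
```

```text
b top [ 0.418 -0.325] -17.02
[[0.5, -0.4], [-0.1, -0.3], [0.3, -0.0], [-0.5, 0.6], [-0.0, 0.1], [-0.2, 0.1]]
b side [ 0.4157 -0.3277] -17.06
[[-0.2, 0.6], [-0.3, -0.7], [-0.3, -0.2], [0.4, 0.6], [0.2, -0.4], [0.3, 0.2], [0.4, 0.3], [-0.4, -0.5]]
b both [ 0.4168 -0.3258] -16.94
[[1.0, 0.2], [0.4, 0.2], [0.6, 0.5], [-0.1, 1.1], [0.4, 0.6], [0.1, 0.6], [-0.8, 1.1], [-0.9, -0.2], [-0.8, 0.2], [-0.1, 1.1], [-0.3, 0.1], [-0.2, 0.5], [-0.0, 0.7], [-1.0, -0.1]]
c top [ 0.594  -0.0163] 8.99
[[0.0, 0.7], [-0.4, 0.1], [-1.0, -0.3], [0.3, -1.4], [0.5, -0.1], [0.3, 0.7]]
c side [ 0.5933 -0.0186] 10.08
[[-0.9, 0.2], [0.6, 0.2], [-0.5, -0.2], [-0.2, -0.9], [0.4, -0.5], [0.6, 1.4]]
c both [ 0.5935 -0.0173] 9.63
[[0.3, 1.1], [-0.2, 0.2], [-0.6, -0.2], [0.8, -1.1], [0.9, 0.4], [0.7, 0.7], [-1.1, 0.5], [0.5, 0.6], [-0.8, 0.0], [-0.6, -0.5], [0.3, -0.1], [0.1, 1.8]]
```

```bash
cat > plan.py <<'E'
from h import *
import sys
def delta(tx,ty,tz,yaw_b,verbose=True):
    """shift in tool axes & rotation vector to have tool x down, tool y along +-(batten y); yaw_b deg of batten; tz is TCP z"""
    o=ctrl.get_obs(); M=R.from_euler('xyz',o['orientation'],degrees=True)
    ya=np.radians(yaw_b+90); best=None
    d=M.inv().apply(np.array([tx,ty,tz])-o['tool_pos'])
    print('pos',o['tool_pos'].round(4),'axes x,y:',M.as_matrix()[:,0].round(3),M.as_matrix()[:,1].round(3),'yaz',np.degrees(np.arctan2(*M.as_matrix()[[1,0],1])).round(2))
    for sg in(1,-1):
        y=sg*np.array([np.cos(ya),np.sin(ya),0]);x=np.array([0,0,-1.]);G=R.from_matrix(np.c_[x,y,np.cross(x,y)])
        print('shift',d.round(4),'rot',np.degrees((M.inv()*G).as_rotvec()).round(2))
    print('q',o['joint_pos'].round(1),'F',o['force'].round(2),'open',round(o['opening'],4),'t',round(o['clock'],2))
if __name__=='__main__': delta(*map(float,sys.argv[1:]))
E
python3 plan.py .4331 -.3308 .28 -17
```

```text
pos [0.2707 0.6181 0.4038] axes x,y: [-0.    -0.001 -1.   ] [-0.401 -0.916  0.001] yaz -113.66
shift [ 0.1251  0.8039 -0.5295] rot [ 1.7334e+02 -1.3000e-01  0.0000e+00]
shift [ 0.1251  0.8039 -0.5295] rot [-6.66 -0.   -0.09]
q [ 82.9  20.6   0.6  -0.  -70.1 -16.5] F [-0.46  0.16  0.55] open 0.0876 t 0.1
```

```bash
python3 -m inch '[0,0.032,-0.042,0,0,0,0.0876, 0,0.032,-0.042,0,0,0,0.0876, 0,0.032,-0.042,0,0,0,0.0876, 0,0.032,-0.042,0,0,0,0.0876, 0,0.032,-0.042,0,0,0,0.0876, 0,0.032,-0.042,0,0,0,0.0876, 0,0.032,-0.042,0,0,0,0.0876, 0,0.032,-0.042,0,0,0,0.0876, 0,0.048,-0.03,0,0,0,0.0876, 0,0.048,-0.03,0,0,0,0.0876, 0,0.048,-0.03,0,0,0,0.0876, 0,0.048,-0.03,0,0,0,0.0876, 0,0.048,-0.03,0,0,0,0.0876, 0.015,0.052,-0.007,0,0,0,0.0876, 0.015,0.052,-0.007,0,0,0,0.0876, 0.015,0.052,-0.007,0,0,0,0.0876, 0.015,0.052,-0.007,0,0,0,0.0876, 0.015,0.052,-0.007,0,0,0,0.0876, 0.015,0.052,-0.007,0,0,0,0.0876, 0,0,0,-6.6,0,0,0.0876]'; python3 plan.py .4331 -.3308 .26 -17
```

```text
clock: 2.6
tool_pos: [0.4323, -0.3648, 0.3099]
orientation: [60.5, 89.5, -136.3]
force: [0.7, 0.6, -0.2]
opening: 0.0878
pos [ 0.4323 -0.3648  0.3099] axes x,y: [-0.006 -0.006 -1.   ] [-0.289 -0.957  0.007] yaz -106.8
shift [ 0.0497 -0.0331  0.0089] rot [-179.8     0.66    0.37]
shift [ 0.0497 -0.0331  0.0089] rot [ 0.2   0.24 -0.42]
q [-20.2  15.  -20.9   0.5 -54.4  93.1] F [ 0.68  0.64 -0.19] open 0.0878 t 2.6
```

```bash
python3 -m inch '[0.02,-0.033,0.009,0,0.24,-0.4,0.0876, 0,0,0,0,0,0,0.0876]'; python3 plan.py .4331 -.3308 .26 -17; python3 - <<'E'
from h import *
a=snap('top','t1');b=snap('side','s1')
z=lambda a,x,y,w,h,f:cv2.resize(a['color'][y:y+h,x:x+w,::-1],None,fx=f,fy=f,interpolation=cv2.INTER_CUBIC)
cv2.imwrite('pics/c3.png',np.hstack([z(a,430,190,80,110,5),z(b,290,130,80,110,5)]))
E
```

```text
clock: 2.85
tool_pos: [0.4321, -0.3314, 0.2879]
orientation: [-2.3, 89.9, 160.8]
force: [0.7, -0.3, -0.9]
opening: 0.0876
pos [ 0.4321 -0.3314  0.2879] axes x,y: [-0.002  0.001 -1.   ] [-0.291 -0.957 -0.   ] yaz -106.92
shift [ 0.0279 -0.0009 -0.0009] rot [-1.7992e+02 -1.0000e-02  1.8000e-01]
shift [ 0.0279 -0.0009 -0.0009] rot [0.08 0.12 0.  ]
q [-16.9  14.5 -24.7  -0.  -50.9  89.9] F [ 0.73 -0.25 -0.93] open 0.0876 t 2.85
```

View pics/c3.png

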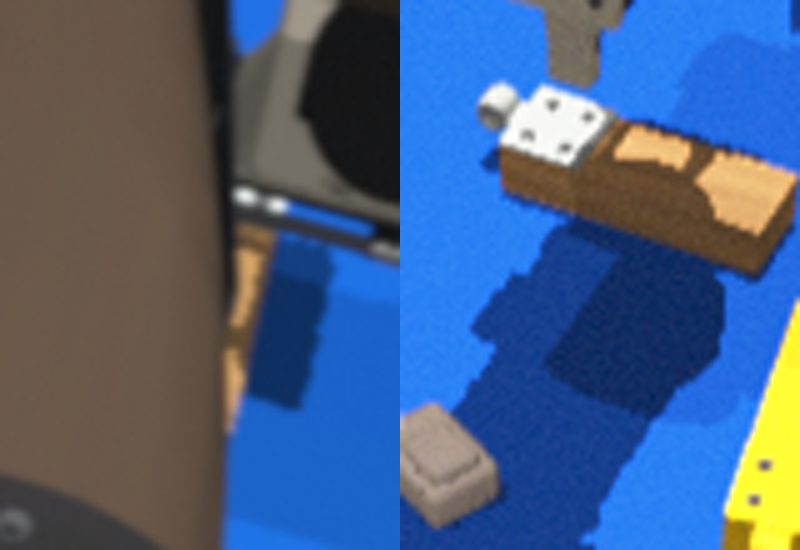

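Here the arm hides most of the batten from the top camera. The side view shows the batten untouched, with one finger behind its far side at crop (575,60). I'll go down in steps.

```bash
python3 -m inch '[0.03,-0.001,-0.001,0,0.1,0,0.0876, 0.03,0,0,0,0,0,0.0876, 0,0,0,0,0,0,0.0876]'; python3 plan.py .4331 -.3308 .182 -17; python3 - <<'E'
from h import *
b=snap('side','s2')
z=lambda a,x,y,w,h,f:cv2.resize(a['color'][y:y+h,x:x+w,::-1],None,fx=f,fy=f,interpolation=cv2.INTER_CUBIC)
cv2.imwrite('pics/c4.png',z(b,270,90,140,110,5))
E
```

```text
clock: 3.32
tool_pos: [0.4366, -0.3335, 0.2309]
orientation: [165.1, 89.5, -31.7]
force: [0.2, -0.4, 0.0]
opening: 0.0873
pos [ 0.4366 -0.3335  0.2309] axes x,y: [ 0.007 -0.004 -1.   ] [-0.29  -0.957  0.002] yaz -106.84
shift [ 0.0488 -0.0017  0.0045] rot [-179.83    0.2    -0.74]
shift [ 0.0488 -0.0017  0.0045] rot [ 0.16 -0.47 -0.12]
q [-16.9  18.9 -27.8   0.2 -42.8  89.9] F [ 0.24 -0.39  0.03] open 0.0873 t 3.33
```

View pics/c4.png

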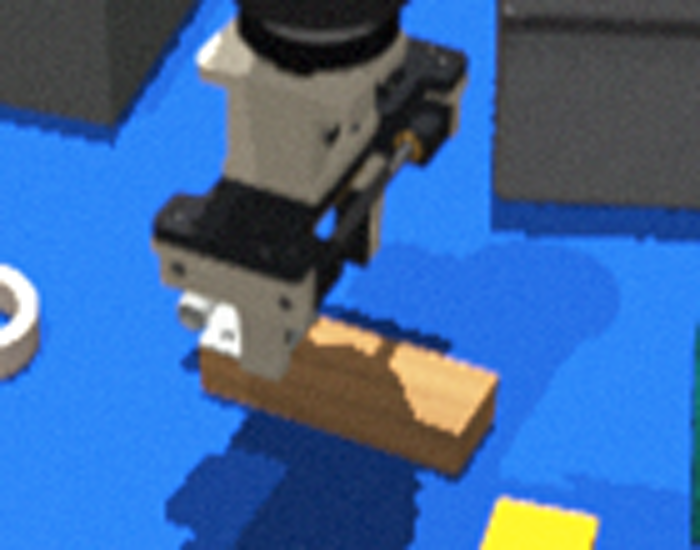

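The gripper straddles the batten cleanly: the near finger is at crop (270,340), and the tape and the yellow bar are clear of it. I'll go down and close.

```bash
python3 -m inch '[0.024,-0.0015,0.004,0,-0.4,0,0.0876, 0.024,0,0,0,0,0,0.0876, 0,0,0,0,0,0,0.0876]'; python3 plan.py .4331 -.3308 .182 -17
```

```text
clock: 3.75
tool_pos: [0.437, -0.3328, 0.1886]
orientation: [161.6, 89.3, -35.2]
force: [-0.4, -1.3, 0.6]
opening: 0.0876
pos [ 0.437  -0.3328  0.1886] axes x,y: [ 0.01  -0.007 -1.   ] [-0.288 -0.958  0.004] yaz -106.75
shift [ 0.0065 -0.0009  0.0044] rot [-179.74    0.34   -1.04]
shift [ 0.0065 -0.0009  0.0044] rot [ 0.26 -0.66 -0.22]
q [-16.8  22.3 -30.1   0.4 -36.9  89.7] F [-0.42 -1.29  0.65] open 0.0876 t 3.75
```

```bash
python3 -m inch '[0.006,-0.001,0.004,0.2,-0.7,-0.2,0.0876, 0,0,0,0,0,0,0.0876, 0.001,0,0,0,-0.2,0,0.0876]'; python3 plan.py .4331 -.3308 .182 -17
```

```text
clock: 4.12
tool_pos: [0.4348, -0.3313, 0.1849]
orientation: [114.2, 90.0, -82.7]
force: [-0.3, -0.3, 0.2]
opening: 0.0879
pos [ 0.4348 -0.3313  0.1849] axes x,y: [ 0.    -0.001 -1.   ] [-0.291 -0.957  0.001] yaz -106.93
shift [ 0.0029 -0.      0.0018] rot [-1.7993e+02  5.0000e-02 -2.0000e-02]
shift [ 0.0029 -0.      0.0018] rot [ 0.07 -0.02 -0.03]
q [-16.8  22.6 -30.2   0.1 -37.2  89.8] F [-0.27 -0.25  0.23] open 0.0879 t 4.12
```

```bash
python3 -m inch '[0.003,0,0.002,0,0,0,0.0876, 0,0,0,0,0,0,0.04, 0,0,0,0,0,0,0.04, 0,0,0,0,0,0,0.04, 0,0,0,0,0,0,0.04, 0,0,0,0,0,0,0.04, 0,0,0,0,0,0,0.04]'; python3 plan.py .4331 -.3308 .182 -17
```

```text
clock: 5.0
tool_pos: [0.4329, -0.3308, 0.1823]
orientation: [143.9, 89.9, -53.0]
force: [-0.8, -0.2, -0.4]
opening: 0.0496
pos [ 0.4329 -0.3308  0.1823] axes x,y: [ 0.001 -0.001 -1.   ] [-0.291 -0.957  0.001] yaz -106.92
shift [ 0.0003 -0.0001 -0.0002] rot [-1.7992e+02  7.0000e-02 -9.0000e-02]
shift [ 0.0003 -0.0001 -0.0002] rot [ 0.08 -0.06 -0.04]
q [-16.8  22.7 -30.6   0.1 -36.7  89.8] F [-0.82 -0.2  -0.42] open 0.0496 t 5.0
```

Opening is 49.6 mm, which matches the 50 mm width. I'll lift and look.

```bash
python3 -m inch '[-0.02,0,0,0,0,0,0.04, -0.04,0,0,0,0,0,0.04, -0.04,0,0,0,0,0,0.04, -0.04,0,0,0,0,0,0.04, 0,0,0,0,0,0,0.04, 0,0,0,0,0,0,0.04]'; python3 plan.py .4331 -.3308 .322 -17; python3 - <<'E'
from h import *
b=snap('side','s3')
z=lambda a,x,y,w,h,f:cv2.resize(a['color'][y:y+h,x:x+w,::-1],None,fx=f,fy=f,interpolation=cv2.INTER_CUBIC)
cv2.imwrite('pics/c5.png',z(b,260,40,160,120,5))
E
```

```text
clock: 5.75
tool_pos: [0.4312, -0.3298, 0.3231]
orientation: [-10.2, 89.6, 152.8]
force: [-0.3, -0.5, -2.7]
opening: 0.0497
pos [ 0.4312 -0.3298  0.3231] axes x,y: [-0.006  0.003 -1.   ] [-0.293 -0.956 -0.001] yaz -107.01
shift [ 0.0011  0.0004 -0.0021] rot [ 1.7999e+02  1.0000e-01 -5.7000e-01]
shift [ 0.0011  0.0004 -0.0021] rot [-0.01  0.36  0.07]
q [-16.7  12.3 -22.4  -0.1 -55.7  89.8] F [-0.29 -0.48 -2.66] open 0.0497 t 5.75
```

View pics/c5.png

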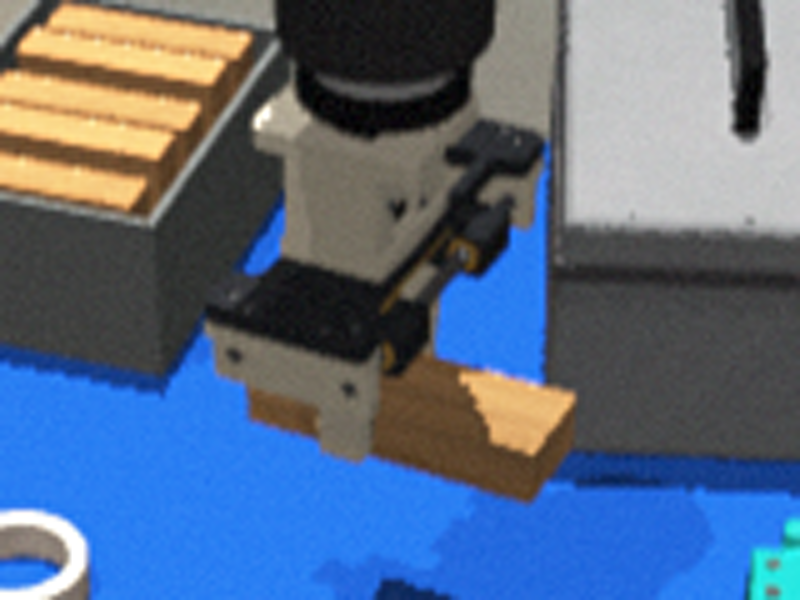

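It's lifted, about 2.5 N, and looks level. The spare and the clutter are untouched. Next I'll carry it over to a point above the jamb, about 90 mm high.

```bash
python3 -m inch '[-0.005,-0.03,0,0,0.3,0,0.04, -0.005,-0.045,0,0,0,0,0.04, 0,-0.05,0,0,0,0,0.04, 0,-0.05,0,0,0,0,0.04, 0,-0.05,0,0,0,0,0.04, 0,-0.04,0,0,0,0,0.04, 0,-0.025,0,0,0,0,0.04, 0,0,0,-6,0,0,0.04, 0,0,0,-8,0,0,0.04, 0,0,0,-7,0,0,0.04, 0,0,0,-5,0,0,0.04, 0,0,0,0,0,0,0.04, 0,0,0,0,0,0,0.04]'; python3 plan.py .5234 -.0292 .3323 9.6
```

```text
clock: 7.42
tool_pos: [0.5153, -0.0431, 0.3146]
orientation: [-6.9, 88.2, -177.4]
force: [-0.5, 0.4, -3.1]
opening: 0.05
pos [ 0.5153 -0.0431  0.3146] axes x,y: [-0.032 -0.001 -0.999] [ 0.166 -0.986 -0.004] yaz -80.45
shift [-0.0179 -0.0125 -0.0098] rot [179.93   0.35  -2.88]
shift [-0.0179 -0.0125 -0.0098] rot [-0.05  1.83  0.22]
q [ 16.8  10.9 -25.3  -0.5 -55.6  83.1] F [-0.48  0.41 -3.08] open 0.05 t 7.42
```

```bash
python3 -m inch '[-0.018,-0.012,-0.01,0,1.8,0.2,0.04, 0,0,0,0,0,0,0.04, 0,0,0,0,0,0,0.04]'; python3 plan.py .5234 -.0292 .3323 9.6; python3 - <<'E'
from h import *
a=snap('top','t4');b=snap('side','s4')
z=lambda a,x,y,w,h,f:cv2.resize(a['color'][y:y+h,x:x+w,::-1],None,fx=f,fy=f,interpolation=cv2.INTER_CUBIC)
cv2.imwrite('pics/c6.png',np.hstack([z(a,280,100,100,120,4),z(b,190,130,100,120,4)]))
E
```

```text
clock: 7.8
tool_pos: [0.5244, -0.0286, 0.3334]
orientation: [-174.6, 89.9, 14.8]
force: [-0.3, 0.0, -2.1]
opening: 0.05
pos [ 0.5244 -0.0286  0.3334] axes x,y: [ 0.001  0.    -1.   ] [ 0.163 -0.987 -0.   ] yaz -80.6
shift [0.0011 0.0004 0.0011] rot [1.798e+02 1.000e-02 1.400e-01]
shift [0.0011 0.0004 0.0011] rot [-0.2  -0.09  0.01]
q [ 18.3   9.9 -23.9   0.  -56.1  81.1] F [-0.28  0.03 -2.07] open 0.05 t 7.8
```

View pics/c6.png

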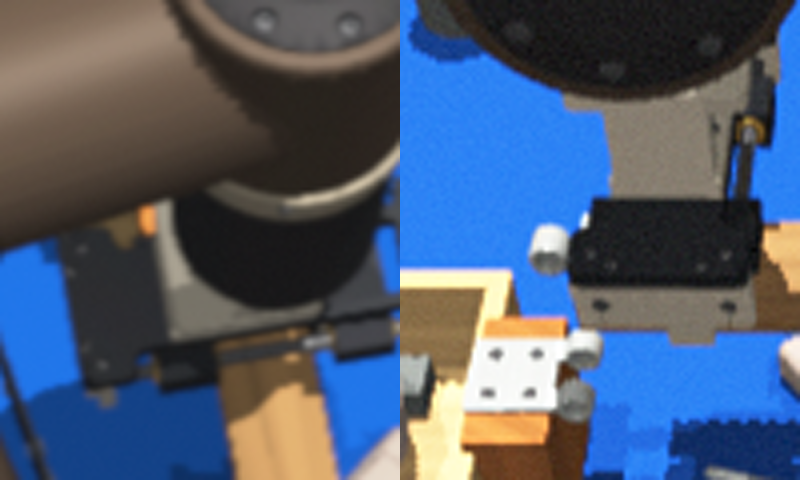

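The side view shows the batten knuckle at crop (550,250) above and to the left of the jamb knuckles at (585,348) and (577,400). The top camera sees only the batten's rear half. I'll go down to about 20 mm above the fit and measure there.

```bash
python3 -m inch '[0.025,0,0.001,-0.2,0,0,0.04, 0.03,0,0,0,0,0,0.04, 0,0,0,0,0,0,0.04, 0,0,0,0,0,0,0.04]'; python3 plan.py .5234 -.0292 .2723 9.6; python3 - <<'E'
from h import *
a=snap('top','t5');b=snap('side','s5')
z=lambda a,x,y,w,h,f:cv2.resize(a['color'][y:y+h,x:x+w,::-1],None,fx=f,fy=f,interpolation=cv2.INTER_CUBIC)
cv2.imwrite('pics/c7.png',z(b,200,180,80,60,10))
cv2.imwrite('pics/c8.png',z(a,320,170,80,75,8))
E
```

```text
clock: 8.4
tool_pos: [0.524, -0.0292, 0.2786]
orientation: [174.7, 89.8, 4.3]
force: [-0.8, -0.6, -2.4]
opening: 0.0496
pos [ 0.524  -0.0292  0.2786] axes x,y: [ 0.003  0.    -1.   ] [ 0.166 -0.986  0.   ] yaz -80.42
shift [ 0.0063 -0.0001  0.0006] rot [ 1.7998e+02 -3.0000e-02  3.0000e-01]
shift [ 0.0063 -0.0001  0.0006] rot [-0.02 -0.19 -0.02]
q [ 18.3  13.4 -27.9   0.1 -48.6  81.3] F [-0.84 -0.64 -2.41] open 0.0496 t 8.4
```

View pics/c7.png

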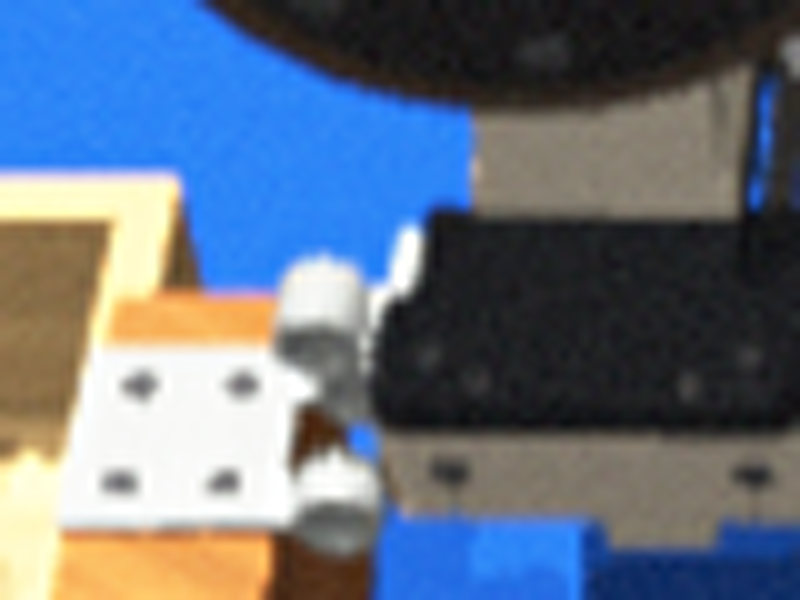

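View pics/c8.png

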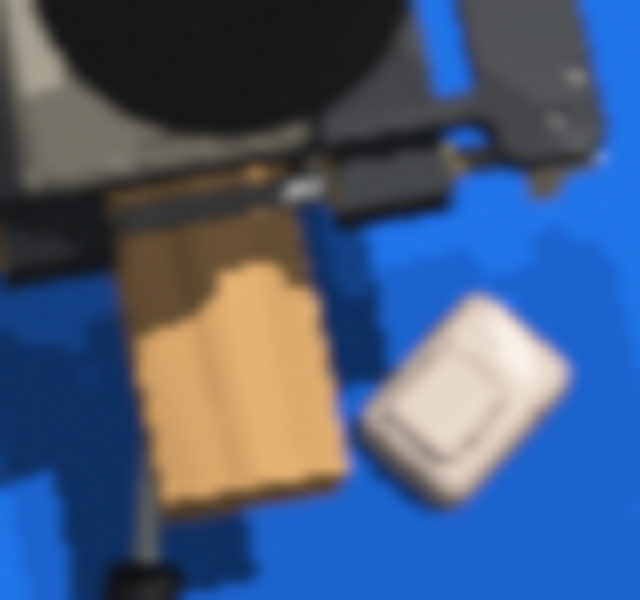

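```bash
cat > ov.py <<'E'
from h import *
def tcp():
    o=ctrl.get_obs(); return o['tool_pos'],R.from_euler('xyz',o['orientation'],degrees=True)
def batten(off=.0164,dz=.1823,pitch=0.):
    p,M=tcp(); A=M.as_matrix()  # batten axes: x=-tool z ... sign by yaw
    z=-A[:,0]; y=-A[:,1]; x=np.cross(y,z); B=np.c_[x,y,z]@R.from_euler('y',pitch,degrees=True).as_matrix()
    return p-x*off-z*dz, B
def crate(x=.5937,y=-.0173,yaw=9.6):
    return np.array([x,y,0]),R.from_euler('z',yaw,degrees=True).as_matrix()
def circ(T,cx,cy,cz,r):
    a=np.linspace(0,2*np.pi,40); P=np.c_[cx+r*np.cos(a),np.full(40,cy),cz+r*np.sin(a)]; return P@T[1].T+T[0]
def draw(s,x,y,w,h,f,out,B,C,lines=[]):
    im=cv2.resize(s['color'][y:y+h,x:x+w,::-1],None,fx=f,fy=f,interpolation=cv2.INTER_CUBIC)
    def pl(P,c,closed=True):
        q=proj(s,P); q=np.c_[(q[:,0]-x+.5)*f-.5,(q[:,1]-y+.5)*f-.5]
        cv2.polylines(im,[np.round(q).astype(np.int32)],closed,c,1)
    for yy in(-.0085,.0085): pl(circ(B,.088,yy,.0315,.01),(0,0,255))
    for yy in(-.025,-.011,.011,.025): pl(circ(C,0,yy,.0915,.01),(0,255,0))
    pl(np.array([[.013,-.025,.093],[.013,.025,.093],[.059,.025,.093],[.059,-.025,.093]])@C[1].T+C[0],(0,255,0))
    for zz in(0,.03): pl(np.array([[-.075,-.025,zz],[-.075,.025,zz],[.075,.025,zz],[.075,-.025,zz]])@B[1].T+B[0],(0,0,255))
    cv2.imwrite('pics/'+out+'.png',im)
E
python3 - <<'E'
from ov import *
B=batten();C=crate();print(B[0],B[0]+B[1]@[.088,0,.0315])
draw(load('s5'),200,180,80,60,10,'o1',B,C); draw(load('t5'),320,170,80,75,8,'o2',B,C)
E
```

```text
[ 0.50837521 -0.03180128  0.09630142] [ 0.59503152 -0.01718389  0.12813327]
```

View pics/o1.png

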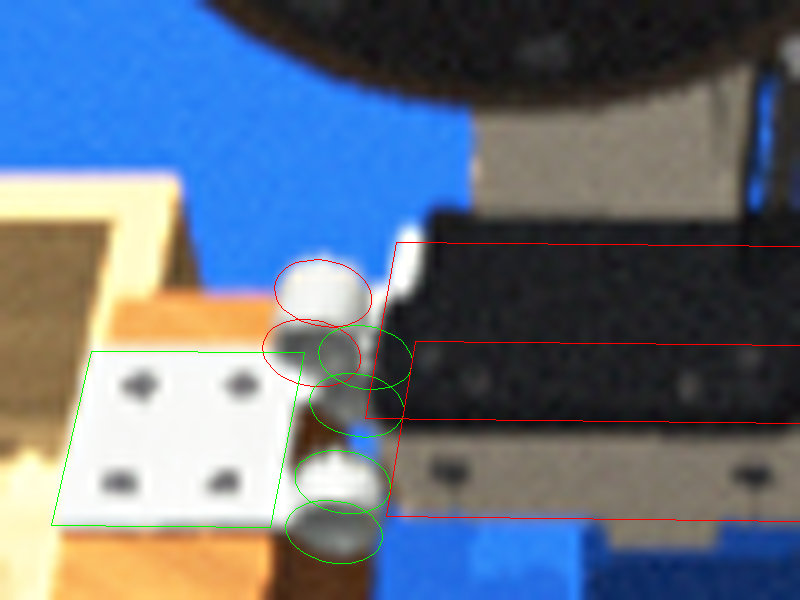

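View pics/o2.png

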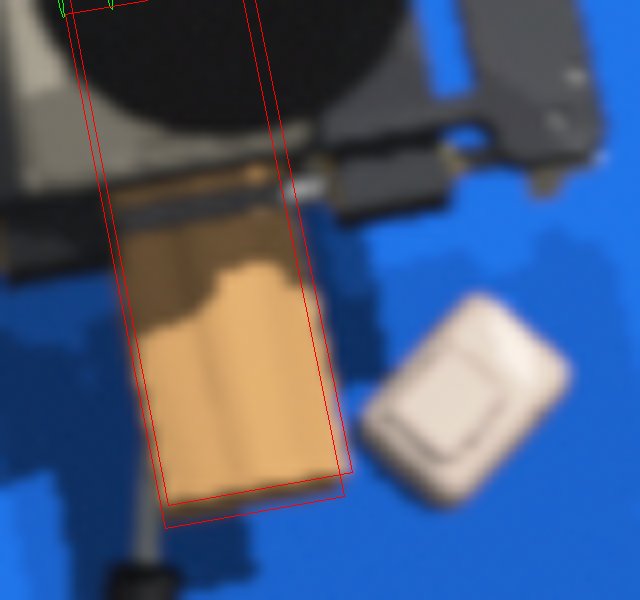

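The overlay agrees with the picture. The visible batten knuckle at (318,345) and the crate knuckles at (338,525) are both offset from their predictions by about the same +0.5 px and -0.6 px. That is shared calibration bias, so their relative error is under 1 mm. I'll ease down, watching the force.

```bash
python3 -m inch '[0.008,0,0.0006,0,-0.2,0,0.04, 0.007,0,0,0,0,0,0.04, 0,0,0,0,0,0,0.04, 0,0,0,0,0,0,0.04]'; python3 plan.py .5233 -.0288 .2423 9.6; python3 - <<'E'
from ov import *
draw(snap('side','s6'),200,180,60,60,10,'o3',batten(),crate())
s=load('s6');cv2.imwrite('pics/c9.png',cv2.resize(s['color'][180:240,200:260,::-1],None,fx=10,fy=10,interpolation=cv2.INTER_CUBIC))
E
```

```text
clock: 9.0
tool_pos: [0.5237, -0.0292, 0.2641]
orientation: [-174.6, 89.9, 15.0]
force: [0.5, 0.5, -2.5]
opening: 0.0499
pos [ 0.5237 -0.0292  0.2641] axes x,y: [ 0.002  0.001 -1.   ] [ 0.166 -0.986 -0.   ] yaz -80.42
shift [ 0.0218 -0.0005  0.0004] rot [1.7998e+02 2.0000e-02 2.3000e-01]
shift [ 0.0218 -0.0005  0.0004] rot [-0.02 -0.15  0.01]
q [ 18.3  14.4 -28.8   0.  -46.6  81.3] F [ 0.52  0.46 -2.46] open 0.0499 t 9.0
```

View pics/c9.png

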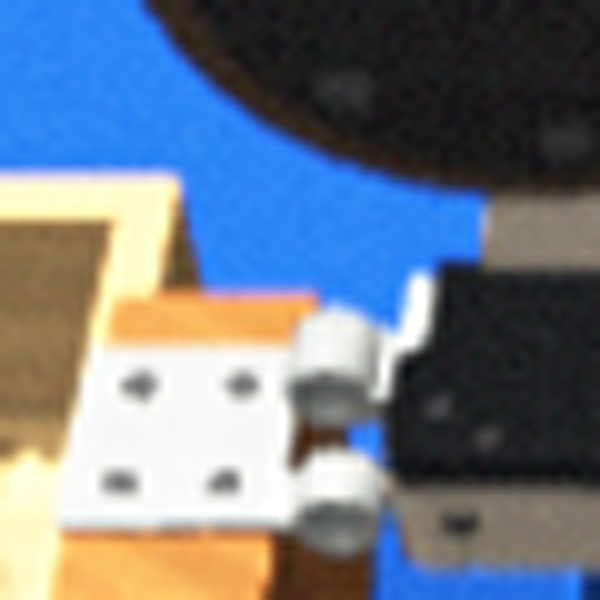

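View pics/o3.png

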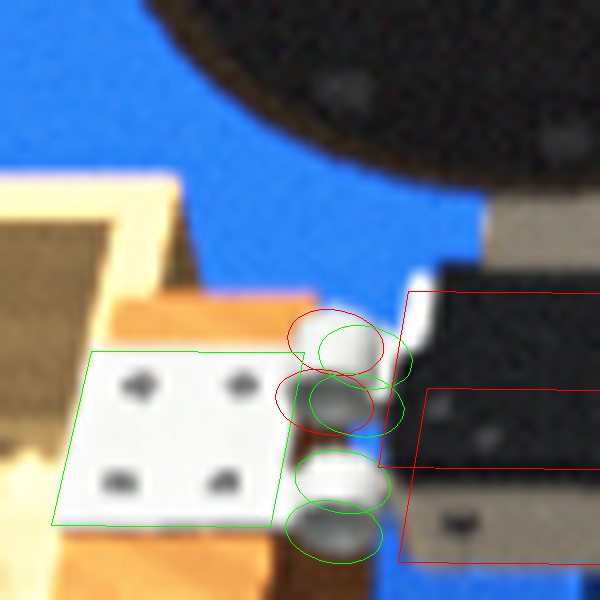

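The batten knuckle sits centred above the gap: silhouette x from 290 to 380 against 293 to 384 for the jamb knuckle. The relative offset is under 1 mm. I'll continue in small steps.

```bash
python3 -m inch '[0.005,0,0.0004,0,-0.15,0,0.04, 0.004,0,0,0,0,0,0.04, 0,0,0,0,0,0,0.04]'; python3 plan.py .5235 -.029 .2423 9.6
```

```text
clock: 9.43
tool_pos: [0.5233, -0.0293, 0.2546]
orientation: [-68.1, 90.0, 121.5]
force: [-0.1, 0.5, -2.0]
opening: 0.05
pos [ 0.5233 -0.0293  0.2546] axes x,y: [-0.  0. -1.] [ 0.166 -0.986 -0.   ] yaz -80.42
shift [ 0.0123 -0.0002 -0.0003] rot [ 1.7998e+02  3.0000e-02 -1.0000e-02]
shift [ 0.0123 -0.0002 -0.0003] rot [-0.02  0.01  0.02]
q [ 18.3  15.1 -29.4  -0.  -45.5  81.3] F [-0.12  0.52 -1.97] open 0.05 t 9.43
```

```bash
python3 -m inch '[0.004,0,0,0,0,0,0.04, 0.003,0,0,0,0,0,0.04, 0,0,0,0,0,0,0.04]'; python3 plan.py .5235 -.029 .2423 9.6;  python3 - <<'E'
from ov import *
draw(snap('side','s7'),200,180,60,60,10,'o4',batten(),crate())
s=load('s7');cv2.imwrite('pics/c10.png',cv2.resize(s['color'][180:240,200:260,::-1],None,fx=10,fy=10,interpolation=cv2.INTER_CUBIC))
E
```

```text
clock: 9.8
tool_pos: [0.5233, -0.0292, 0.247]
orientation: [-42.8, 90.0, 146.8]
force: [0.4, -0.0, -2.7]
opening: 0.0497
pos [ 0.5233 -0.0292  0.247 ] axes x,y: [-0.  0. -1.] [ 0.166 -0.986 -0.   ] yaz -80.42
shift [ 0.0047 -0.0002 -0.0003] rot [ 1.7998e+02  2.0000e-02 -2.0000e-02]
shift [ 0.0047 -0.0002 -0.0003] rot [-0.02  0.02  0.01]
q [ 18.3  15.7 -29.8  -0.  -44.5  81.3] F [ 0.38 -0.03 -2.66] open 0.0497 t 9.8
```

View pics/c10.png

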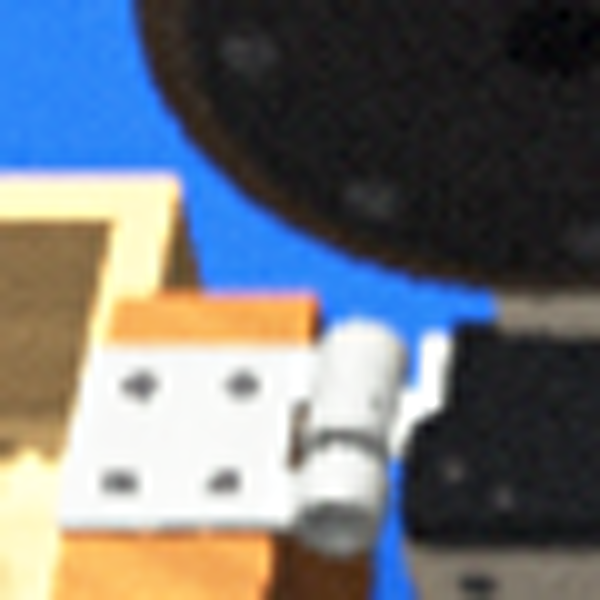

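The knuckle has entered the gap at crop (350,390) with no change in force. About 4.7 mm remain.

```bash
python3 -m inch '[0.0025,0,0,0,0,0,0.04, 0.002,0,0,0,0,0,0.04, 0,0,0,0,0,0,0.04]'; python3 plan.py .5235 -.029 .2423 9.6;  python3 - <<'E'
from ov import *
draw(snap('side','s8'),200,180,60,60,10,'o5',batten(),crate())
s=load('s8');cv2.imwrite('pics/c11.png',cv2.resize(s['color'][195:240,215:260,::-1],None,fx=13,fy=13,interpolation=cv2.INTER_CUBIC))
a=snap('top','t8'); draw(a,320,170,80,75,8,'o6',batten(),crate())
E
```

```text
clock: 10.22
tool_pos: [0.5234, -0.0292, 0.2425]
orientation: [-136.4, 90.0, 53.2]
force: [-0.1, -0.0, -2.6]
opening: 0.0498
pos [ 0.5234 -0.0292  0.2425] axes x,y: [ 0.  0. -1.] [ 0.167 -0.986 -0.   ] yaz -80.41
shift [ 0.0002 -0.0002 -0.0001] rot [1.7999e+02 3.0000e-02 3.0000e-02]
shift [ 0.0002 -0.0002 -0.0001] rot [-0.01 -0.02  0.02]
q [ 18.3  16.1 -30.1  -0.  -43.8  81.3] F [-0.07 -0.01 -2.63] open 0.0498 t 10.22
```

View pics/c11.png

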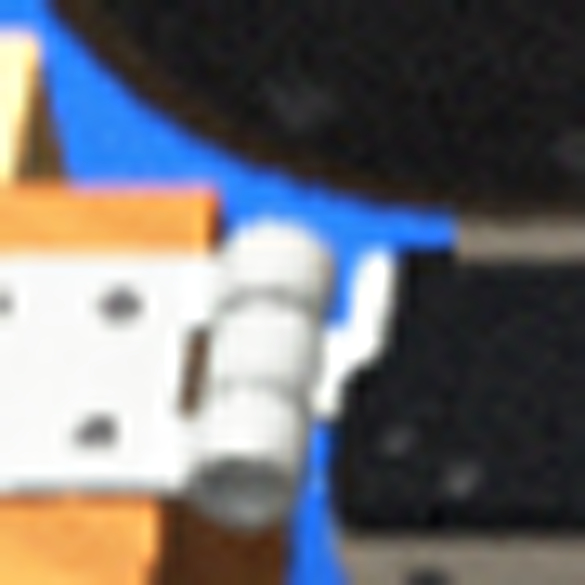

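View pics/o5.png

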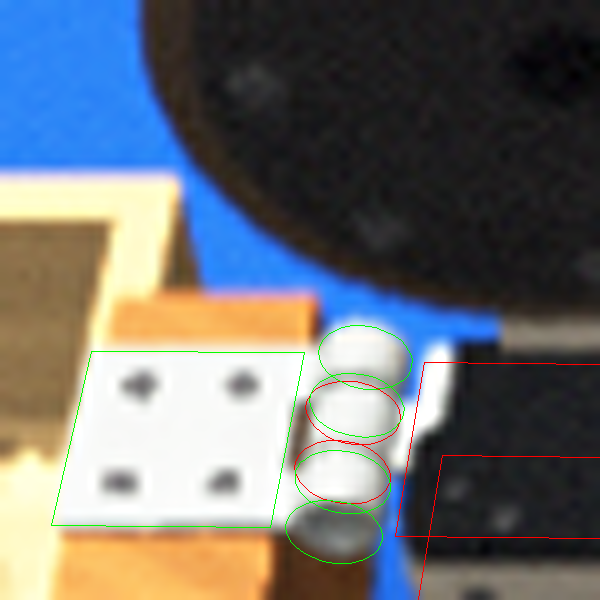

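View pics/o6.png

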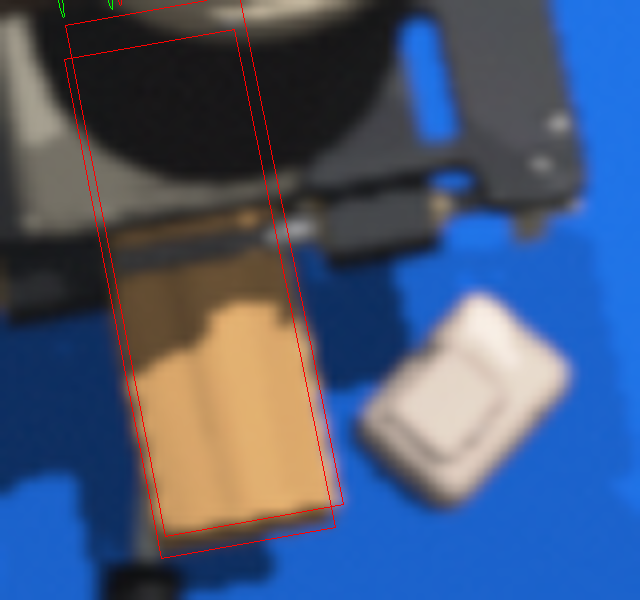

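The three knuckles now form one straight tube: seams at crop (265,298) and (265,383), right edge running (330,250), (312,340), (297,440). The wrist force is only the batten's weight. I'll settle it for a moment, check the scene and hand in.

```bash
python3 -m inch '[0,0,0,0,0,0,0.04, 0,0,0,0,0,0,0.04, 0,0,0,0,0,0,0.04, 0,0,0,0,0,0,0.04]'; python3 plan.py .5235 -.029 .2423 9.6;  python3 - <<'E'
from ov import *
s=snap('side','s9')
d=cv2.absdiff(s['color'],load('side0')['color']).max(2)
print('changed px: spare',(d[350:425,205:315]>60).sum(),'pin/driver',(d[285:300,268:312]>60).sum(),'jar',(d[380:432,140:192]>60).sum(),'tape',(d[140:168,247:281]>60).sum())
cv2.imwrite('pics/c12.png',s['color'][:,:,::-1])
E
```

```text
clock: 10.82
tool_pos: [0.5236, -0.0292, 0.2429]
orientation: [-161.5, 89.9, 28.1]
force: [0.5, 0.1, -2.6]
opening: 0.0498
pos [ 0.5236 -0.0292  0.2429] axes x,y: [ 0.001  0.    -1.   ] [ 0.167 -0.986 -0.   ] yaz -80.41
shift [ 0.0006 -0.0002  0.    ] rot [1.7999e+02 3.0000e-02 9.0000e-02]
shift [ 0.0006 -0.0002  0.    ] rot [-0.01 -0.06  0.02]
q [ 18.3  16.1 -30.   -0.  -43.8  81.3] F [ 0.54  0.06 -2.58] open 0.0498 t 10.82
changed px: spare 2539 pin/driver 322 jar 0 tape 794
```

View pics/c12.png

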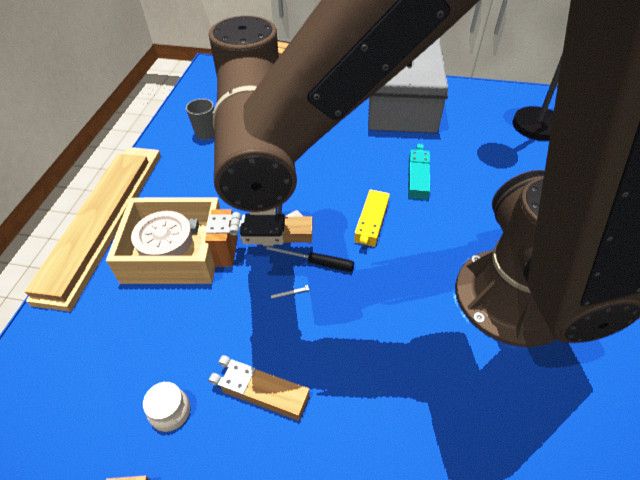

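The whole view shows everything where it was: spare at (260,387), jar (166,407), pin (290,292), driver (310,259). The changed pixels are shadows and the arm hiding the tape. Handing in.

```bash
python3 -c "
from plant import ctrl
print(ctrl.close_job())"
```

```text
the job is handed in; nothing more can be done
None
```

I picked up the right-hand batten, the one with the single middle knuckle, and lowered it level between the crate's two knuckles. It was handed in at about 10.8 s, still held in the gripper.

**Last checks:**
- **Alignment:** in the last close-up the three knuckles look like one straight tube with both seams visible. I estimate the bores are within about 1 mm of each other. The top camera could not see the knuckles, so this rests on the side view and the arm's own pose. The two cameras' first fits differed by 1–3 mm in position and about 1° in crate yaw, so I used the average.
- **Contact:** the wrist force stayed at about 2.6 N, the batten's own weight, all the way down. There was no sign of it touching the crate.
- **Grip and level:** the opening was 49.8 mm on the 50 mm bar, and the tool was within 0.1° of vertical.
- **Other objects:** the spare, jar, pin and driver are at their old pixels, with only shadows falling differently. At the end the arm hid the tape from the side camera; I last saw it in place just after the lift. The stone fragment was still in place in the last top picture.

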